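# Lock a parts carousel with a push nut

### The arm

A 6-joint arm with a two-finger parallel gripper is mounted at the origin on the work surface. World frame = base frame: x ahead of the robot, y to its left, z up, the work surface at z = 0. Lengths are in m, angles in degrees, forces in N, time in s.
With the tool pointing down it reaches from about 0.325 to 0.775 m from the base axis. Payload 5.5 kg.
Tool frame: the origin (TCP) lies at the centre of the arm's flange, where the gripper is bolted on; the fingertips stand 182 mm ahead of it and the grasp point (between the pads) lies 163 mm ahead of it; z points along the fingers, y is the line along which they close (so a half turn about z gives the same grasp; the last joint's range is limited). The gripper opens to 88 mm and grips with 3 to 60 N. Pads are 20 mm wide; open, the fingers measure 115 mm over their backs; the gripper's body (75 mm by 178 mm) begins 61 mm behind the grasp point.
Start: joints at [60.808, 5.22, 70.514, -0, 104.267, -3.249], TCP at [0.262, 0.54, 0.405] pointing down, gripper open.
Joint ranges: [-164.24, 164.24], [-49.07, 125.15], [9.68, 141.18], [-86.29, 266.29], [3.28, 154.24], [-151.56, 151.56]. Speed limits (degrees/s): [147.25, 147.25, 172.46, 180, 180, 180].

### API

Orientations are given as [roll, pitch, yaw] about the fixed x, y, z axes, in that order (R = Rz(yaw) Ry(pitch) Rx(roll)).
In Python, from station import r gives the robot as it stands. The module is installed in compiled form; this text tells all that it offers. Calls block until the motion is done:
- r.reach(position, orientation): joint-space move of the TCP to a pose.
- r.servo_line(position, rotation=None, speed=0.15): straight line of the TCP; rotation=None keeps the orientation; speed is the mean speed in m/s.
- r.move_joints(angles): joint-space move.
- r.let_go() and r.grab(squeeze=None): open the fingers fully, or close them until they stop; squeeze is the grip in N (None keeps the last).
- r.wait(seconds).
- r.inverse_kinematics(position, orientation): joint angles nearest the present ones, or None.
- r.sense(): the state.
- r.snapshot(name): name is "scene" or "top"; returns a dict with "frame" (400x640x3 uint8, red, green, blue), "fx", "fy", "cx", "cy" (pixels), "dist_coeffs" ([k1, k2, p1, p2, k3] as OpenCV has them; the pictures are not rectified), "R" (3x3) and "t" (3): a world point X has camera coordinates R X + t. Camera axes: x right, y down, z forward; pixel columns grow to the right and rows downward; lengths in m; the calibration is good to about 2 mm. A picture is of the moment at which its call begins. There is no depth.
A pose or a line that the arm cannot do raises r.IKError and nothing moves.
- r.hand_in(): hands the job in; it is judged then, once.
The state is a dict: "clock": time; "joints": joint angles; "joint_vel": joint speeds; "joint_torque": joint torques, N m; "tcp_pos": TCP position; "orientation": TCP orientation; "contact_force": force on the tool from outside, world axes, zero at the start; "torque": the same for the moment, N m; "opening": finger opening in m; "gripper_force": force on a finger pad.
Only numpy, scipy, OpenCV 4.12 (cv2) and the standard library are available. Lean on these libraries where they do the work, as an engineer would, in place of code of your own. Each camera call takes 0.05 s, during which the arm holds its last target. There are 200 camera calls.

### The job

The orange parts carousel still lacks its retainer: take the black push nut from the orange tray, set it on the steel spindle and press it straight down until it sits on the wave washer and squeezes it about half-way, firmly but never flat, so that the teeth hold the washer under load when you let go. Leave the brass spacer, the oil bottle and the funnel where they stand.

Things in the scene. Friction and masses are not known exactly. Their poses are not given: they have to be found in the camera images.
- nut_center (a point): Centre (half-way up) of the loose black push nut, an upright collar 30 mm across, 28 mm high, bore 18 mm, about 60 g; z is its axis. A ring of small steel teeth stands into the bore 6 mm above its lower face; on the spindle they drag with a steady 7 to 16 N, differing from run to run, and hold that much against being pushed back up. Grip its upper part, about 8 mm above the centre.
- spindle_tip (a point): Top centre of the plain upright steel spindle of the carousel, 116 mm above the bench. The spindle is fixed, 12 mm in diameter, its top 3 mm rounded off. z is its axis, upwards. The nut's teeth grip fully once its lower face is 11 mm below this point.
- wheel: Orange six-pocket carousel wheel, 188 mm across, fixed; origin on the spindle axis at its underside, 30 mm above the bench; rim 18 mm high, centre boss 26 mm high (44 mm across at its top). From the boss rise a brass shim sleeve (24 mm across) and the steel wave washer on it. The shims differ: the washer's top lies 41 to 61 mm above this origin, not measured; feel for it.
- washer_axis (a point): Point on the spindle axis at the boss's top, 26 mm above the wheel's origin; fixed, it does not follow the washer. The steel wave washer above it (flat face 27 mm across, 8 to 28 mm of sleeve below) is a spring of 3.5 N per mm, flat after 3.6 mm (12.5 N): half-way is about 6 N more than the drag of the nut's teeth.
- tray: Orange stock tray, a fixed slab 100 mm (x) by 190 mm (y) by 18 mm high; origin under its centre. Nut and spacer stand on its top face about 90 mm apart along its y.
- spacer_center (a point): Centre of the loose plain brass spacer, 30 mm diameter, 28 mm high, no teeth, on the tray beside the nut; not to be used.
- oil_center (a point): Middle of a loose white oil bottle, 44 mm diameter, 100 mm high.
- funnel_center (a point): Middle of a loose red funnel standing mouth down, 84 mm wide, 75 mm high.

How it is judged:
By the outcome, as a careful person would: the job done as asked, in the order asked, and still so for the second after the job is handed in, with the robot touching nothing.
It also fails if it takes over 64 s, if anything falls off the work surface, if the arm or the gripper's body presses on something with over 40 N, if the wrist force passes 120 N, or if a joint passes its speed limit or range.

## Working session

There is one attempt and no reset: what is moved stays moved. The work goes in short steps, each a Python script; the robot and the scene stay as the last script left them, time stands still between calls to the robot, and variables do not carry over. Pictures are saved under pics/ and viewed, at most 10 in all, crops included, and the job is handed in when it is done.

```bash
mkdir -p pics; python3 - <<'E'
from station import r
import cv2,pickle
d={}
for n in("scene","top"):
    s=r.snapshot(n); d[n]=s
    cv2.imwrite(f"pics/{n}0.png",s["frame"][:,:,::-1])
    print(n,s["fx"],s["cx"],s["cy"],s["dist_coeffs"],s["R"],s["t"])
pickle.dump(d,open("s0.pkl","wb"))
s=r.sense();print(s["clock"],s["contact_force"],s["tcp_pos"],s["orientation"],s["opening"])
E
```

```text
scene 370.6238873667706 324.9690137026335 200.0239577267809 [-0.05764285  0.          0.          0.          0.        ] [[ 0.58531387  0.8106941  -0.0135188 ]
 [ 0.4268436  -0.32226737 -0.84495461]
 [-0.68935638  0.48879323 -0.53466714]] [-0.27581366 -0.15988734  1.27851364]
top 440.3319214773028 317.94378276713326 200.16968772757903 [0.02446746 0.         0.         0.         0.        ] [[ 2.28449017e-02 -9.99738737e-01 -7.54347389e-04]
 [-9.92904964e-01 -2.26006562e-02 -1.16743063e-01]
 [ 1.16695513e-01  3.41597906e-03 -9.93161864e-01]] [-0.09394921  0.57612651  0.9059863 ]
0.1 [-0.94768725 -0.19613053 -0.32787605] [0.2625051  0.53958064 0.40364323] [-1.79901455e+02 -6.49591870e-03  1.54058783e+02] 0.08801369715216796
```

View pics/scene0.png

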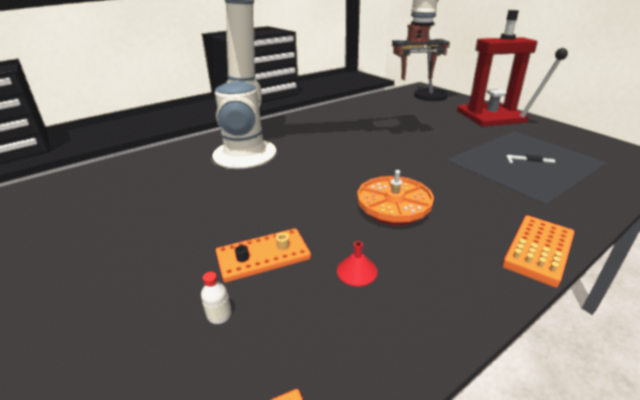

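View pics/top0.png

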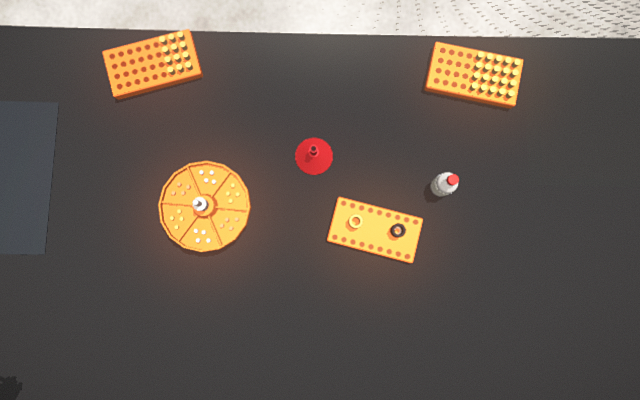

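The scene view shows the nut at about (242,254), the spacer at (283,241) and the spindle tip at (397,172). In the top view the nut is at (398,231), the spacer at (355,222), the wheel centre near (204,206) and the spindle near (200,204). I'll refine these next.

```bash
cat > h.py <<'E'
import numpy as np,cv2
def ray(s,uv):
    K=np.array([[s["fx"],0,s["cx"]],[0,s["fy"],s["cy"]],[0,0,1]])
    p=cv2.undistortPoints(np.array([[uv]],float),K,np.array(s["dist_coeffs"],float))[0,0]
    R=np.array(s["R"]);return -R.T@np.array(s["t"]),R.T@np.array([p[0],p[1],1])
def at_z(s,uv,z):
    c,d=ray(s,uv);return c+d*(z-c[2])/d[2]
def proj(s,X):
    K=np.array([[s["fx"],0,s["cx"]],[0,s["fy"],s["cy"]],[0,0,1]])
    return cv2.projectPoints(np.array(X,float).reshape(-1,3),cv2.Rodrigues(np.array(s["R"]))[0],np.array(s["t"],float),K,np.array(s["dist_coeffs"],float))[0][:,0]
E
python3 - <<'E'
import pickle,numpy as np,cv2
from h import *
d=pickle.load(open("s0.pkl","rb"));t=d["top"]
print("nut",at_z(t,(398,231),.046),"spacer",at_z(t,(355,222),.046),"spin",at_z(t,(199,204),.116))
for c in [(338,198),(422,217),(414,262),(328,242)]: print(at_z(t,c,.018))
f=t["frame"];hsv=cv2.cvtColor(f,cv2.COLOR_RGB2HSV)
m=cv2.inRange(hsv,(3,120,120),(28,255,255))
m[:, :140]=0;m[:,270:]=0;m[:150]=0;m[270:]=0
pts=max(cv2.findContours(m,0,1)[0],key=cv2.contourArea)
(u,v),_,_=e=cv2.fitEllipse(cv2.convexHull(pts));print(e,at_z(t,(u,v),.048))
a=[cv2.resize(f[180:230,170:240],None,fx=8,fy=8,interpolation=cv2.INTER_NEAREST)[:400,:400],
   cv2.resize(f[206:256,373:423],None,fx=8,fy=8,interpolation=cv2.INTER_NEAREST)]
g=d["scene"]["frame"]
b=[cv2.resize(g[160:210,370:420],None,fx=8,fy=8,interpolation=cv2.INTER_NEAREST)[:200*2],
   cv2.resize(g[230:280,220:270],None,fx=8,fy=8,interpolation=cv2.INTER_NEAREST)]
cv2.imwrite("pics/crop0.png",cv2.resize(np.vstack([np.hstack(a),np.hstack(b)]),(600,600))[:,:,::-1])
E
```

```text
nut [ 0.5157206  -0.24930971  0.046     ] spacer [ 0.53244333 -0.15942568  0.046     ] spin [0.55571315 0.14954948 0.116     ]
[ 0.58569725 -0.12415816  0.018     ]
[ 0.54853051 -0.30594938  0.018     ]
[ 0.45199227 -0.28840433  0.018     ]
[ 0.49011493 -0.10436891  0.018     ]
((204.04843139648438, 205.91636657714844), (90.85384368896484, 93.62718200683594), 62.01123046875) [0.5588895  0.15745179 0.048     ]
```

View pics/crop0.png

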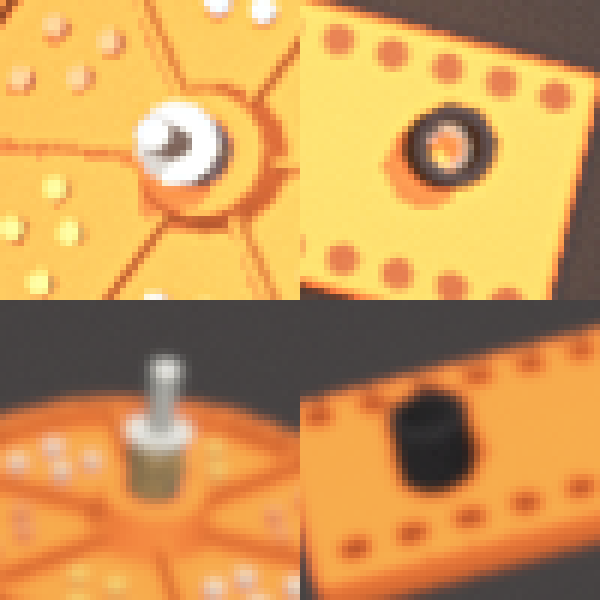

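The crop gives the spindle tip at about (195.4,202.5) in the top view and (397,169.9) in the scene view. The nut's top ring is at (397.8,229.9) in the top view and its body is centred at about (242,253) in the scene view.

```bash
python3 - <<'E'
import pickle
from h import *
d=pickle.load(open("s0.pkl","rb"));t=d["top"];s=d["scene"]
print("spin",at_z(t,(195.4,202.6),.116),at_z(s,(397,170),.116))
for z in (.075,.08,.085,.09): print("washer",z,at_z(t,(199.5,203.7),z),at_z(s,(396.2,181.5),z))
print("nut",at_z(t,(397.8,229.9),.046),at_z(s,(241.8,253),.032))
from station import r
yaw=np.degrees(np.arctan2(0.09,0.0167)) # tray y direction approx
print(yaw)
for y in (-12,168,-102,78,-190):
  for p in ([.5157,-.2485,.25],[.558,.157,.35]):
    print(y,r.inverse_kinematics(p,[180,0,y]))
E
```

```text
spin [0.55828657 0.15666176 0.116     ] [0.55302037 0.16275516 0.116     ]
washer 0.075 [0.56055326 0.15982157 0.075     ] [0.54348204 0.17460088 0.075     ]
washer 0.08 [0.56003703 0.15845483 0.08      ] [0.54952302 0.16792231 0.08      ]
washer 0.085 [0.55952081 0.15708809 0.085     ] [0.555564   0.16124374 0.085     ]
washer 0.09 [0.55900458 0.15572135 0.09      ] [0.56160499 0.15456517 0.09      ]
nut [ 0.51800371 -0.24889073  0.046     ] [ 0.51418316 -0.24876896  0.032     ]
79.48800729267815
-12 [-2.91330111e+01  2.42953396e+00  8.91358808e+01 -2.54444375e-14
  8.84345852e+01  7.28669889e+01]
-12 [ 1.23520031e+01  1.83901132e+00  7.95578631e+01 -2.54444375e-14
  9.86031255e+01  1.14352003e+02]
168 [ -29.13301111    2.42953396   89.13588081    0.           88.43458523
 -107.13301111]
168 [ 12.35200307   1.83901132  79.55786313   0.          98.60312555
 -65.64799693]
-102 None
-102 None
78 [-29.13301111   2.42953396  89.13588081   0.          88.43458523
 -17.13301111]
78 [ 1.23520031e+01  1.83901132e+00  7.95578631e+01 -2.54444375e-14
  9.86031255e+01  2.43520031e+01]
-190 [ -29.13301111    2.42953396   89.13588081    0.           88.43458523
 -109.13301111]
-190 [ 12.35200307   1.83901132  79.55786313   0.          98.60312555
 -67.64799693]
```

```bash
python3 - <<'E'
from station import r
from h import *
n=(.5165,-.249)
def st(): 
    s=r.sense();print(round(s["clock"],2),np.round(s["tcp_pos"],4),np.round(s["orientation"],2),"F",np.round(s["contact_force"],2),"op",round(s["opening"],4),round(s["gripper_force"],1))
r.reach([*n,.30],[180,0,-11.5]);st()
r.servo_line([*n,.204],speed=.1);st()
r.grab(4);st();r.let_go();st()
r.servo_line([*n,.204],[180,0,78.5],speed=.1);st()
r.grab(50);st()
r.servo_line([*n,.33],speed=.15);r.wait(.3);st()
s=r.snapshot("scene");cv2.imwrite("pics/scene1.png",s["frame"][:,:,::-1])
E
```

```text
3.03 [ 0.5168 -0.2483  0.3001] [-1.7999e+02 -2.0000e-02 -1.1420e+01] F [ 0.31 -0.87  0.36] op 0.0875 0.0
4.14 [ 0.5168 -0.2491  0.205 ] [ 1.7997e+02 -9.0000e-02 -1.1500e+01] F [-0.07  0.01  0.29] op 0.0881 0.0
5.05 [ 0.5165 -0.249   0.204 ] [-180.     0.   -11.5] F [-0.64  0.8  -0.16] op 0.0307 4.0
6.04 [ 0.5165 -0.249   0.204 ] [-180.     0.   -11.5] F [-0.29 -0.03 -0.79] op 0.0878 0.0
7.76 [ 0.5165 -0.249   0.204 ] [-180.     -0.     78.47] F [ 0.41  0.26 -0.27] op 0.0879 0.0
8.7 [ 0.5165 -0.249   0.204 ] [180.   -0.   78.5] F [-0.17  1.09 -0.59] op 0.0298 50.0
9.99 [ 0.5165 -0.249   0.3292] [-1.7993e+02 -2.0000e-02  7.8500e+01] F [ 0.01 -0.36 -0.59] op 0.029 50.0
```

View pics/scene1.png

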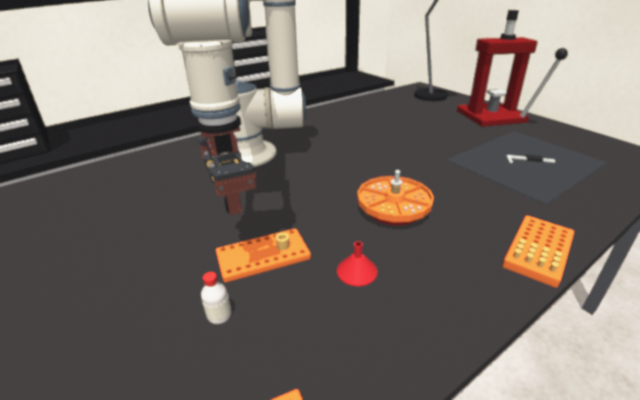

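The nut is off the tray and in the gripper; the spacer stays at (283,241) and nothing else has moved. Next I'll hover over the spindle with the pads facing across the camera's view, to check alignment.

```bash
python3 - <<'E'
from station import r
from h import *
import pickle
p=(.5578,.1572)
r.reach([*p,.345],[180,0,144.6])
r.servo_line([*p,.310],speed=.06);r.wait(.4)
s=r.sense();print(s["clock"],s["tcp_pos"],s["orientation"],s["contact_force"],s["torque"])
a=r.snapshot("scene");b=r.snapshot("top");pickle.dump((a,b),open("s1.pkl","wb"))
X=s["tcp_pos"]
print("pred nut low/top centre",proj(a,[X-[0,0,.186],X-[0,0,.158]]),"tip pred",proj(a,[[*p,.116]]))
i=cv2.resize(a["frame"][130:210,360:440],None,fx=7,fy=7,interpolation=cv2.INTER_NEAREST)
cv2.imwrite("pics/crop1.png",i[:,:,::-1])
E
```

```text
12.6833 [0.55781986 0.1572381  0.31022491] [1.79983580e+02 1.31026778e-02 1.44603802e+02] [ 0.1190138   0.04781643 -1.13697687] [-0.03054119  0.03277102  0.01096552]
pred nut low/top centre [[397.09965436 168.37966219]
 [398.12801953 158.03074378]] tip pred [[396.78581149 171.35817346]]
```

View pics/crop1.png

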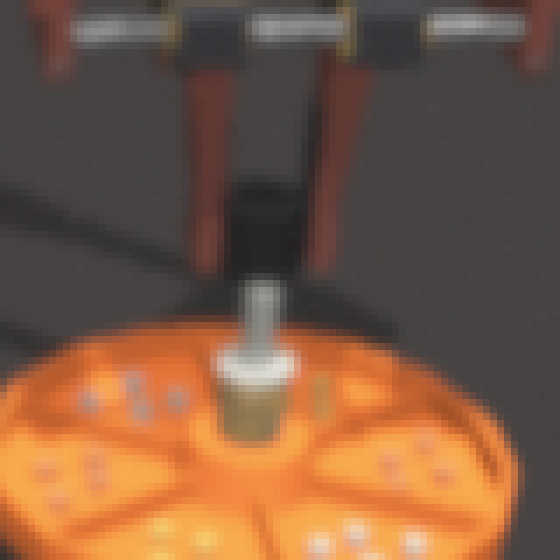

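The nut at column 266 and the spindle at 263 (crop pixels, under 1 mm apart) line up. I'll descend with the force monitored.

```bash
cat > m.py <<'E'
from station import r
from h import *
def meas(n=6):
    r.wait(.08);F=[];
    for _ in range(n): r.wait(.02);s=r.sense();F.append(np.r_[s["contact_force"],s["torque"]])
    F=np.mean(F,0);print(round(s["clock"],2),np.round(s["tcp_pos"],4),np.round(F[:3],1),np.round(F[3:],2),round(s["opening"],4),flush=True);return F
E
python3 - <<'E'
from m import *
p=(.5578,.1572)
f0=meas(10)
for z in (.304,.301,.298,.296,.294,.292,.290,.288,.286,.284,.282):
    r.servo_line([*p,z],speed=.02);f=meas(4)
    if f[2]-f0[2]>24 or np.hypot(*(f-f0)[:2])>8: print("stop");break
E
```

```text
13.03 [0.5578 0.1572 0.31  ] [ 0.2 -0.  -0.4] [-0.  0. -0.] 0.0298
13.63 [0.5578 0.1572 0.3041] [-0.2 -0.1 -0.2] [-0.01 -0.   -0.02] 0.0295
14.08 [0.5578 0.1572 0.301 ] [ 0.3  0.3 -0.3] [-0.02 -0.01 -0.02] 0.0294
14.53 [0.5578 0.1573 0.2979] [ 0.4  0.8 -1.3] [ 0.11 -0.08 -0.  ] 0.0298
14.93 [0.5578 0.1573 0.2974] [-2.   0.3  5.5] [0.11 0.3  0.04] 0.0296
15.33 [0.5578 0.1572 0.2972] [-3.9 -0.7 11.7] [0.02 0.72 0.01] 0.0298
15.73 [0.5577 0.1572 0.2969] [-6.4 -1.1 18.3] [-0.09  1.14  0.02] 0.0296
16.13 [0.5577 0.1572 0.2967] [-8.5 -2.4 24.6] [-0.19  1.52  0.06] 0.0297
stop
```

The arm's vertical stiffness is about 3.5 N/mm. The teeth caught on the tip, and the moment puts the contact on the +y side. The lateral force looks like stiffness coupling, since it is purely radial. I'll back off, shift along the camera's depth direction, which is the least certain one, and retry.

```bash
python3 - <<'E'
from m import *
def go(p,zs,fmax=9):
    for z in zs:
        r.servo_line([*p,z],speed=.03);f=meas(3)
        if f[2]-f0[2]>fmax:
            d=f-f0;L=.180
            print("contact rel",np.round([(-L*d[0]-d[4])/d[2],(d[3]-L*d[1])/d[2]],4));return z
    return z
r.servo_line([.5578,.1572,.304],speed=.05);f0=meas(8)
for p in ((.5562,.1592),(.5546,.1610)):
    r.servo_line([*p,.302],speed=.05)
    z=go(p,(.298,.2955,.2935))
    s=r.sense()["tcp_pos"][2]
    if s<.2955: print("in?",p);break
    r.servo_line([*p,.302],speed=.05)
E
```

```text
16.78 [0.5578 0.1572 0.3031] [ 0.4 -0.2 -0.4] [-0.02  0.03 -0.01] 0.0294
17.45 [0.5562 0.1592 0.2979] [ 0.3  0.5 -0.4] [ 0.01 -0.03 -0.01] 0.0294
17.83 [0.5563 0.1592 0.2972] [-2.  -0.2  6.5] [-0.07  0.29 -0.02] 0.0294
18.22 [0.5563 0.1592 0.2969] [-3.4 -0.6 12.4] [-0.1   0.65 -0.  ] 0.0294
contact rel [ 0.0057 -0.0012]
19.2 [0.5548 0.161  0.2977] [ 3.3  0.6 -2.6] [ 0.06 -0.57 -0.01] 0.0299
19.58 [0.5547 0.161  0.2973] [0.2 0.  5.6] [-0.09 -0.14 -0.  ] 0.0294
19.97 [0.5547 0.161  0.2971] [-2.2 -0.6 12.3] [-0.19  0.29  0.01] 0.0291
contact rel [ 0.0162 -0.0079]
```

```bash
python3 - <<'E'
from m import *
p=(.5573,.1588)
r.servo_line([*p,.303],speed=.05);f0=meas(6)
for z in (.2975,.294,.292,.290,.288):
    r.servo_line([*p,z],speed=.03);f=meas(3);d=f-f0;L=.180
    if d[2]>4: print("contact rel",np.round([(-L*d[0]-d[4])/d[2],(d[3]-L*d[1])/d[2]],4))
    if d[2]>23: break
E
```

```text
20.72 [0.5573 0.1588 0.3027] [ 0.2  0.1 -0.5] [-0.03  0.02 -0.  ] 0.0297
21.18 [0.5573 0.1588 0.2975] [ 0.7  0.2 -0. ] [ 0.03 -0.12 -0.02] 0.0293
21.58 [0.5577 0.1594 0.2953] [4.  4.8 4.5] [ 0.78 -0.66  0.01] 0.0295
contact rel [-0.0031 -0.0103]
21.97 [0.5579 0.1595 0.2938] [3.9 4.  6.5] [ 0.83 -0.68 -0.02] 0.0295
contact rel [0.0053 0.0214]
22.35 [0.5578 0.1596 0.292 ] [3.5 4.7 7.2] [ 0.86 -0.62 -0.02] 0.0298
contact rel [0.0056 0.0065]
22.73 [0.5578 0.1596 0.2901] [2.9 4.5 7.9] [ 0.84 -0.57 -0.02] 0.029
contact rel [0.011  0.0082]
```

The teeth are on the spindle with about 8 N of drag. Now I'll relax the lateral load and go down looking for the washer.

```bash
python3 - <<'E'
from m import *
p=np.array((.5583,.1603)); f0=np.array([.2,.1,-.5])
L=[]
z=.288
r.servo_line([*p,z],speed=.02);f=meas(4)
while z>.250:
    z-=.0015 if z>.279 else .0008
    r.servo_line([*p,z],speed=.02);f=meas(3)
    if z<.287:
        L.append(f[2]); b=np.median(L[:5])
        if len(L)>5 and f[2]-b>2.5: print("washer? base",b);break
    if f[2]>22 or np.hypot(*f[:2])>15:print("stop");break
    if r.sense()["clock"]>40:break
E
```

```text
23.13 [0.5585 0.1604 0.2898] [0.1 0.8 8.3] [ 0.19 -0.05 -0.01] 0.0294
23.52 [0.5585 0.1604 0.2883] [0.4 1.5 8.4] [ 0.19 -0.04  0.  ] 0.0295
23.9 [0.5585 0.1604 0.2869] [0.5 1.1 8.5] [ 0.19 -0.05  0.01] 0.0297
24.28 [0.5585 0.1604 0.2854] [0.4 1.  8.2] [ 0.2  -0.02  0.01] 0.0295
24.67 [0.5585 0.1604 0.2839] [-0.1  1.4  8.8] [ 0.17 -0.06 -0.02] 0.0296
25.05 [0.5585 0.1604 0.2824] [0.4 1.3 8.4] [ 0.18 -0.01 -0.01] 0.0297
25.43 [0.5585 0.1604 0.281 ] [0.2 0.9 8.3] [ 0.21 -0.05 -0.03] 0.0296
25.82 [0.5585 0.1604 0.2803] [-0.2  1.4  9.6] [ 0.18  0.05 -0.03] 0.0296
26.2 [0.5585 0.1604 0.2796] [-0.7  1.1  9.6] [0.19 0.06 0.01] 0.0296
26.58 [0.5585 0.1604 0.2788] [-0.3  0.8 10. ] [ 0.18  0.02 -0.03] 0.0297
26.97 [0.5585 0.1604 0.278 ] [-0.9  1.1  9.8] [0.19 0.08 0.01] 0.0298
27.35 [0.5585 0.1604 0.2772] [-0.4  0.8 10. ] [ 0.17  0.09 -0.  ] 0.0295
27.73 [0.5585 0.1604 0.2764] [-0.5  0.9 10. ] [0.2  0.09 0.  ] 0.0292
28.12 [0.5585 0.1604 0.2757] [ 0.   0.8 10.2] [0.15 0.09 0.01] 0.0293
28.5 [0.5585 0.1604 0.2749] [-0.1  1.4 10.5] [0.18 0.11 0.01] 0.0295
28.88 [0.5585 0.1604 0.274 ] [-0.7  0.8  9.9] [ 0.17  0.1  -0.01] 0.0297
29.27 [0.5585 0.1604 0.2733] [-0.7  0.9 10. ] [0.14 0.09 0.01] 0.0294
29.65 [0.5585 0.1604 0.2725] [-0.3  1.1 10.6] [0.17 0.13 0.  ] 0.0295
30.03 [0.5585 0.1604 0.2717] [-1.1  0.8 10. ] [ 0.19  0.11 -0.02] 0.0292
30.42 [0.5585 0.1604 0.271 ] [-0.5  1.1 10.7] [ 0.17  0.12 -0.01] 0.0295
30.8 [0.5585 0.1604 0.2705] [-1.8  0.7 12.2] [0.12 0.23 0.02] 0.0294
washer? base 8.431803002155936
```

```bash
python3 - <<'E'
from m import *
p=np.array((.5583,.1603)); z=.288-.0015*6-.0008*14
z=.2705-12.4/3500  # approx current commanded height
print(z)
while 1:
    z-=.0008
    r.servo_line([*p,z],speed=.02);f=meas(5);a=r.sense()["tcp_pos"][2]
    if f[2]>16.0 or a<.2691: break
E
```

```text
0.2669571428571429
31.22 [0.5585 0.1604 0.2692] [-1.8  0.9 13.3] [ 0.07  0.36 -0.  ] 0.0293
31.63 [0.5585 0.1604 0.269 ] [-3.1  0.5 15.8] [ 0.02  0.58 -0.03] 0.0294
```

The force is 15.8 N against about 10 N of drag, and contact was at about 0.2707, so the squeeze is roughly 1.7 mm, which is half-way. I'll unload the arm, open, retreat and look.

```bash
python3 - <<'E'
from m import *
p=(.5584,.1603)
r.servo_line([*p,.2684],speed=.01);meas(5)
r.let_go();meas(3)
r.servo_line([*p,.36],speed=.12)
r.servo_line([.42,-.02,.42],speed=.25)
print(r.sense()["clock"])
a=r.snapshot("scene");b=r.snapshot("top")
i=np.hstack([cv2.resize(a["frame"][150:210,365:425],(390,390),interpolation=0),cv2.resize(b["frame"][175:235,170:230],(390,390),interpolation=0)])
cv2.imwrite("pics/fin.png",i[:,:,::-1])
for zl in (.0815,.0835,.0855): print(zl,proj(a,[[.5584,.160,zl+.028],[.5584,.160,zl],[.5584,.160,.116]]).round(1).tolist())
E
```

```text
32.26 [0.5587 0.1604 0.2692] [2.1 1.7 6.4] [ 0.34 -0.41  0.01] 0.0295
33.4 [0.5584 0.1603 0.2684] [ 0.2 -0.2 -0.2] [ 0.01 -0.02 -0.02] 0.088
35.4083
0.0815 [[397.5, 173.5], [396.5, 183.3], [397.8, 171.1]]
0.0835 [[397.6, 172.7], [396.6, 182.6], [397.8, 171.1]]
0.0855 [[397.7, 172.0], [396.7, 181.9], [397.8, 171.1]]
```

View pics/fin.png

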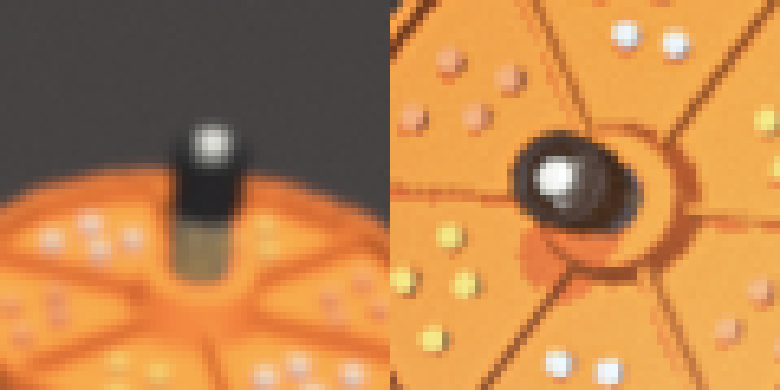

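The left half of the picture shows the nut upright on the spindle, tip at (210,143), with its lower edge on the washer and sleeve at about (205,220). The right half shows it concentric from above at about (560,180). Handing in.

```bash
python3 -c "
from station import r
print(r.hand_in())"
```

```text
the job is handed in; nothing more can be done
None
```

The push nut is on the spindle and pressed onto the wave washer to about half-way (roughly 1.7 mm of 3.6 mm, judged from force and height), then released and handed in at about 35 s; the spacer, oil bottle and funnel were not touched.

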